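Power up the washer in the right order

ROBOT

A 6-joint arm with a two-finger parallel gripper is mounted at the origin on the work surface. World frame = base frame: x ahead of the robot, y to its left, z up, the work surface at z = 0. Lengths are in m, angles in rad, forces in N, time in s.
With the tool pointing down it reaches from about 0.4 to 0.825 m from the base axis. Payload 7 kg.
Tool frame: the origin (TCP) lies midway between the tips of the shut fingers; the grasp point (between the pads) lies 19 mm behind it; z points along the fingers, y is the line along which they close (so a half turn about z gives the same grasp; the last joint's range is limited). The gripper opens to 88 mm and grips with 3 to 60 N. Pads are 19 mm wide; open, the fingers measure 130 mm over their backs; the gripper's body (78 mm by 193 mm) begins 47 mm behind the grasp point.
Start: joints at [-1.016, 0.359, 0.012, 0, -1.224, -0.288], TCP at [0.178, -0.651, 0.227] pointing down, gripper open.
Joint ranges: [-3.07, 3.07], [-1.43, 2.12], [-1.02, 1.25], [-3.03, 1.67], [-3.05, -0], [-3.03, 3.03]. Speed limits (rad/s): [2.39, 2.39, 3.01, 3.14, 3.14, 3.14].

INTERFACE

Orientations are given as a unit quaternion [w, x, y, z].
In Python, from workcell import env, grab_frame, workorder gives the robot as it stands. The module is installed in compiled form; this text tells all that it offers.
- The arm moves only by the shell command python3 -m inch 'ROWS' [FORCE]. ROWS is JSON, a list of rows, each an object of numbers: "tx", "ty", "tz": the shift along the tool's x, y, z scaled (see below); "twist": the turn about the tool's z scaled (see below); "grip": the closure, from -1 (fully open) to 1 (shut). A call has 1 to 12 rows; each row shifts and turns the commanded pose from where the row before left it, along the tool's axes as they then stand; what a row does not reach is not made up. The controller multiplies each number of a shift by 0.8 m and each number of a turn by 2 rad. A row lasts 1/10 s, in which the tool goes at most 50 mm and 8.59 degrees, less where a joint would pass 70% of its speed; a pose out of reach is approached as far as the arm can. A call with a number of a shift or a turn outside -1 to 1 is refused whole. A call with a gripper value outside its range is refused whole. The fingers move at their own pace and stop on an object; FORCE is the grip in N (left out, the last holds). Time passes only in rows, so rows that do not move let the fingers close. It gives the time, the measured TCP pose, the force, the opening and the grip force at its end, in the units of the state.
- env.sense(): the state, without advancing time (a new reading comes with each control period).
- grab_frame(name): name is "side" or "top" or "wrist"; returns a dict with "pixels" (480x640x3 uint8, red, green, blue), "fx", "fy", "cx", "cy" (pixels), "view" (4x4, takes a point from world to camera coordinates). Camera axes: x right, y down, z forward; pixel columns grow to the right and rows downward; lengths in m; the calibration is good to about 2 mm. A picture is of the moment at which its call begins. There is no depth.
- workorder.hand_in(): hands the job in; it is judged then, once.
The state is a dict: "time": time; "joint_pos": joint angles; "joint_velocities": joint speeds; "joint_torque": joint torques, N m; "position": TCP position; "tool_rot": TCP orientation; "wrist_force": force on the tool from outside, world axes, zero at the start; "moment": the same for the moment, N m; "grip_width": finger opening in m; "grasp_force": force on a finger pad.
Only numpy, scipy, OpenCV 4.12 (cv2) and the standard library are available. Lean on these libraries where they do the work, as an engineer would, in place of code of your own. Each camera call takes 0.05 s, during which the arm holds its last target. There are 200 camera calls.

TASK

Get the washing machine started by pressing three controls on the shelf in this order: first press down the raised end of the wide rocker on the square box until it is fully over, then do the same with the narrow rocker on the oblong box with the plug in it, and last press the round key of the keypad fully in and hold it in for about two seconds. Only press: do not lift or shift the keypad, do not press its small square key, and leave the bottles, tub and scraper where they are. Finish with both rockers over and the round key let out again.

Things in the scene. Friction and masses are not known exactly. Their poses are not given: they have to be found in the camera images.
- main_box: square white mains switch box screwed to the shelf, 92 x 92 x 36 high (mm). Origin: centre of its underside; z up, x towards the rocker end that starts raised. A grey wide rocker, 60 long (x) x 48 wide (y), sits in the middle of the top, hinged about y at box-top height. A cable gland 14 long sticks out of the +x side.
- main_rocker (a joint): tilt of the wide rocker, rad: 0 = off, 0.34 = stop, fully over to on. Its top is a shallow V of two flat halves: off, the +x half slopes up to about 18 mm over the box top and the -x half is level 8 mm over it; on, the other way round. Starts between 0 and 0.05. Friction, no spring: it stays where it is left; pressed near the raised end it turns at about 2 to 4 N.
- main_press (a point): point on the upper face of the wide rocker, 21 mm from its hinge towards the raised (+x) end and midway across; about 15 mm over the box top when off, 8 when fully over; moves with the rocker.
- socket_box: oblong white socket box screwed to the shelf, 92 (x) x 130 (y) x 36 high (mm). Origin: centre of its underside; z up, x towards the rocker end that starts raised. A grey narrow rocker, 48 long (x) x 20 wide, sits 38 towards +y of the centre, hinged about y at box-top height. A square plug, 48 x 48, 22 over the box top, is in it 32 towards -y; its cable drops down the +x side.
- socket_rocker (a joint): tilt of the narrow rocker, rad: 0 = off, 0.38 = stop, fully over to on. Its top is a shallow V of two flat halves: off, the +x half slopes up to about 17 mm over the box top and the -x half is level 8 mm over it; on, the other way round. Starts between 0 and 0.05. Friction, no spring: it stays where it is left; turns at about 2 to 5 N near the raised end.
- socket_press (a point): point on the upper face of the narrow rocker, 16 mm from its hinge towards the raised (+x) end and midway across; about 14 mm over the box top when off, 8 when fully over; moves with the rocker.
- keypad: white wireless keypad lying loose on the shelf, 72 (x) x 112 (y) x 22 high (mm), about 0.35 kg, origin at the centre of its underside, z up. A grey round key, 30 across, is 28 mm towards +y of its centre and a small grey square key, 14 x 14, 32 mm towards -y; both stand 8 mm proud of the top.
- start_key (a joint): how far the round key is pressed in, m: 0 = out, 0.005 = fully in. Spring: 2 N to start, 4.5 N fully in; comes back out when let go.
- start_key_top (a point): centre of the upper face of the round key, 30 mm over the shelf when out; moves with the key.
- cancel_key (a joint): how far the small square key is pressed in, m: 0 = out, 0.005 = fully in; to be left alone.
- jug: closed blue detergent jug, 85 x 140 and 234 high (mm), loose, to be left alone; origin at the centre of its underside.
- spray: white spray bottle, 68 across and 210 high (mm), loose, to be left alone; origin at the centre of its underside.
- peg_tub: round green tub with its flip-top lid shut, 136 across and 112 high (mm), loose, to be left alone; origin at the centre of its underside.
- scraper: flat aluminium lint scraper lying on the shelf, handle 24 wide along -y, head 95 wide at +y, 160 long, 16 high (mm), loose, to be left alone; origin on its underside where handle meets head.
Mind the look-alikes: they are no part of the job. Leave any green or purple look-alike of the keypad alone.

How it is judged:
On the way, in this order (a step that is already met when the one before it is completed fails the run):
1. the wide rocker is pressed fully over (value of joint main_rocker above 0.27 rad), for 0.2 s.
2. then the narrow rocker is pressed fully over (value of joint main_rocker above 0.27 rad and value of joint socket_rocker above 0.3 rad), for 0.2 s.
3. then the round key is held in for over a second (all of step 2 and value of joint start_key above 0.0033 m), for 1.2 s.
At the end, for the whole second after the job is handed in: the wide rocker reads over 0.27 of 0.34 rad and the narrow one over 0.30 of 0.38; the round key is out (within 1 mm) after having been in by more than 3.3 mm for 1.2 s; the square key is out; the keypad lies flat and at rest; keypad and bystanders are within 30 mm of where they started (all of step 2 and value of joint each of start_key, cancel_key below 0.001 m and linear speed of keypad below 0.02 m/s and angle between keypad's own z axis and vertical below 0.05 rad and distance of each of jug, spray, peg_tub, scraper, keypad from where it was at the start of the episode below 0.03 m); the robot touches nothing.
It fails at once if the narrow rocker is pressed over before the wide one (value of joint socket_rocker above 0.19 rad and value of joint main_rocker below 0.17 rad).
It fails at once if the round key is pressed before both rockers are over (value of joint start_key above 0.0025 m and (value of joint main_rocker below 0.17 rad or value of joint socket_rocker below 0.19 rad)).
It fails at once if the small square key is pressed (value of joint cancel_key above 0.002 m).
It fails at once if the keypad is lifted, tipped or shifted by more than 30 mm (distance of keypad from where it was at the start of the episode above 0.03 m or height (world z) of keypad above 0.01 m or angle between keypad's own z axis and vertical above 0.2 rad).
It fails at once if a bystander (jug, spray bottle, tub or scraper) is moved by more than 30 mm or tipped (distance of any of jug, spray, peg_tub, scraper from where it was at the start of the episode above 0.03 m or angle between any of jug, spray, peg_tub, scraper's own z axis and vertical above 0.3 rad).
It also fails if it takes over 58 s, if anything falls off the work surface, if the arm or the gripper's body presses on something with over 40 N, if the wrist force passes 120 N, or if a joint passes its speed limit or range.

## Working session

There is one attempt and no reset: what is moved stays moved. The work goes in short steps, Python scripts to look and compute and a shell command to move; the robot and the scene stay as the last step left them, time stands still between calls to the robot, and variables do not carry over. Pictures are saved under pics/ and viewed, at most 10 in all, crops included, and the job is handed in when it is done.

```bash
mkdir -p pics; cat > h.py <<'E'
import numpy as np, cv2
from workcell import env, grab_frame, workorder
def ray(f,u,v,z):
    V=np.array(f["view"]);R=V[:3,:3];c=-R.T@V[:3,3]
    d=R.T@np.array([(u-f["cx"])/f["fx"],(v-f["cy"])/f["fy"],1]);return c+d*(z-c[2])/d[2]
def proj(f,p):
    q=np.array(f["view"])@np.r_[p,1];return f["fx"]*q[0]/q[2]+f["cx"],f["fy"]*q[1]/q[2]+f["cy"]
E
python3 - <<'E'
from h import *
import pickle
for n in("top","side"):
    f=grab_frame(n);pickle.dump(f,open(n+".pkl","wb"));cv2.imwrite(f"pics/{n}0.png",f["pixels"][:,:,::-1])
    V=np.array(f["view"]);print(n,f["fx"],-V[:3,:3].T@V[:3,3])
print(env.sense())
E
```

```text
top 441.5616409332537 [ 0.36908835 -0.01381562  1.078716  ]
side 542.6968348526634 [-0.12492256  0.72638506  1.10270643]
{'time': 0.1, 'joint_pos': array([-1.01590040e+00,  3.59290406e-01,  1.11394914e-02, -3.09241989e-04,
       -1.22409004e+00, -2.88132495e-01]), 'joint_velocities': array([-1.16199524e-03, -1.53145232e-03,  1.59891231e-03,  6.77370646e-05,
        7.65711598e-04,  1.02012981e-03]), 'joint_torque': array([-1.42232984e-03, -5.84163952e+01,  2.93753654e+01,  7.01563954e+00,
        1.02106258e-02, -5.25510745e-05]), 'position': array([ 0.17781469, -0.65070024,  0.22572754]), 'tool_rot': array([-1.62872664e-04, -1.32934363e-01,  9.91124569e-01,  7.18573653e-04]), 'wrist_force': array([-0.31525667, -0.14724786, -0.75273965]), 'moment': array([-0.02277774,  0.04074278,  0.02492253]), 'grasp_force': 0.0, 'grip_width': 0.08761872490221391}
```

View pics/top0.png

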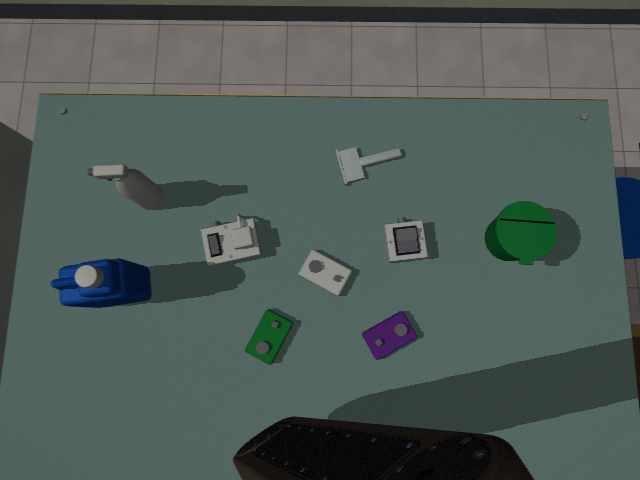

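View pics/side0.png

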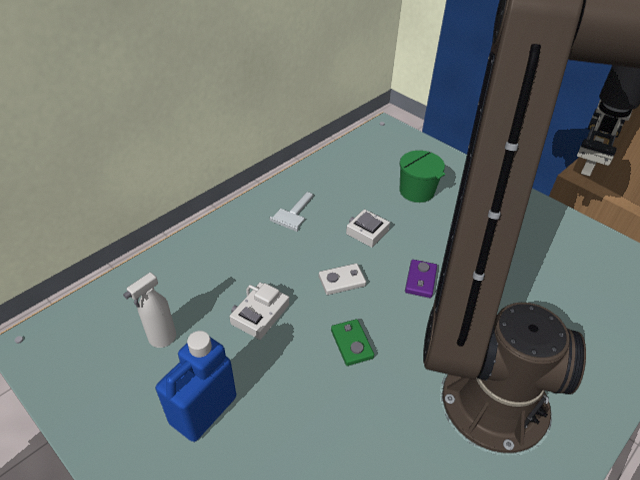

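The top view has +x up and +y left. The main box is near px (406,241), the socket box (231,241), with its rocker at (215,245), and the white keypad (326,272), with its round key at (316,266). Next I'll measure the grey shapes.

```bash
python3 - <<'E'
from h import *
import pickle
f=pickle.load(open("top.pkl","rb"));im=f["pixels"]
c=im[205:305,190:440];cv2.imwrite("pics/c.png",cv2.resize(c,None,fx=3.2,fy=3.2,interpolation=cv2.INTER_CUBIC)[:,:,::-1])
g=im.astype(int)
for n,(x0,x1,y0,y1) in dict(main=(380,432,212,268),sock=(198,265,212,270),key=(295,358,245,300)).items():
    s=g[y0:y1,x0:x1];neutral=(s.max(2)-s.min(2))<20;br=s.mean(2)
    print(n)
    for nm,m in(("white",neutral&(br>150)),("grey",neutral&(br<140))):
        cs,_=cv2.findContours(m.astype(np.uint8),cv2.RETR_EXTERNAL,cv2.CHAIN_APPROX_NONE)
        for k in cs:
            if cv2.contourArea(k)<20: continue
            r=cv2.minAreaRect(k);u,v=r[0][0]+x0,r[0][1]+y0
            print(nm,cv2.contourArea(k),np.round((u,v),1),np.round(r[1],1),round(r[2],1),[np.round(ray(f,u,v,z)[:2],4) for z in (.022,.03,.036,.046)])
E
```

```text
main
grey 2439.5 [405.5 239.5] [55. 51.] 90.0 [array([ 0.565, -0.211]), array([ 0.5635, -0.2095]), array([ 0.5624, -0.2084]), array([ 0.5606, -0.2065])]
sock
grey 3370.5 [231.  240.5] [66. 57.] 0.0 [array([0.5567, 0.2134]), array([0.5553, 0.2117]), array([0.5543, 0.2104]), array([0.5525, 0.2083])]
key
grey 2682.5 [326. 272.] [62. 54.] -0.0 [array([ 0.483 , -0.0189]), array([ 0.4822, -0.0188]), array([ 0.4815, -0.0188]), array([ 0.4805, -0.0187])]
```

View pics/c.png

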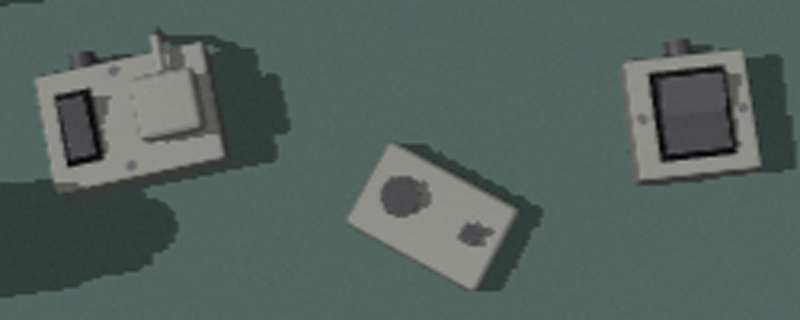

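```bash
cat > m.py <<'E'
from h import *
import pickle
def masks(f,box):
    x0,x1,y0,y1=box;s=cv2.resize(f["pixels"][y0:y1,x0:x1],None,fx=4,fy=4,interpolation=cv2.INTER_CUBIC).astype(int)
    grey=(s[:,:,1]-s[:,:,0])<10;br=s.mean(2);return grey,br
def rects(m,box,amin):
    cs,_=cv2.findContours(m.astype(np.uint8),cv2.RETR_EXTERNAL,cv2.CHAIN_APPROX_NONE)
    for k in cs:
        if cv2.contourArea(k)<amin: continue
        b=cv2.boxPoints(cv2.minAreaRect(k))
        yield cv2.contourArea(k)/16,(b+.5)/4-.5+np.array([box[0],box[2]])
E
python3 - <<'E'
from m import *
f=pickle.load(open("top.pkl","rb"))
for n,(b,zt,zd) in dict(main=((380,432,212,268),.036,.046),sock=((198,265,212,270),.036,.044),key=((295,358,245,300),.022,.030)).items():
    g,br=masks(f,b);print(n,np.percentile(br[g],[5,25,50,75,95]))
    for nm,m,z,a in(("white",g&(br>115),zt,3000),("dark",g&(br<105),zd,500)):
        for A,p in rects(m,b,a):
            P=np.array([ray(f,u,v,z)[:2] for u,v in p]);e=[P[1]-P[0],P[2]-P[1]]
            print(nm,round(A),"px",np.round(p.mean(0),1),"c",np.round(P.mean(0),4),"sides",[round(np.linalg.norm(q),4) for q in e],"ang",[round(float(np.degrees(np.arctan2(q[1],q[0]))),1) for q in e])
E
```

```text
main [ 28.66666667  75.          87.66666667 140.         144.33333333]
white 1364 px [405.6 240.3] c [ 0.5608 -0.2085] sides [np.float64(0.0937), np.float64(0.0907)] ang [-82.2, -174.8]
dark 730 px [407.7 239.8] c [ 0.5601 -0.2117] sides [np.float64(0.069), np.float64(0.0691)] ang [-82.6, -175.1]
dark 129 px [405.3 241.6] c [ 0.556 -0.206] sides [np.float64(0.0987), np.float64(0.0944)] ang [-81.3, -173.8]
dark 44 px [404.4 219.1] c [ 0.6101 -0.2048] sides [np.float64(0.0375), np.float64(0.0135)] ang [-83.4, -175.6]
sock [ 50.          78.         136.         142.         144.66666667]
white 1677 px [228.9 238.8] c [0.5588 0.2156] sides [np.float64(0.1306), np.float64(0.1032)] ang [-76.4, -165.6]
dark 314 px [216.6 244. ] c [0.5441 0.2426] sides [np.float64(0.0414), np.float64(0.0578)] ang [-78.9, -167.1]
dark 42 px [221.1 222.2] c [0.5973 0.2347] sides [np.float64(0.0495), np.float64(0.0125)] ang [-78.1, -166.7]
dark 453 px [230.2 239.3] c [0.5563 0.2107] sides [np.float64(0.1377), np.float64(0.1149)] ang [-77.1, -166.3]
key [ 75.33333333 111.66666667 141.         143.         145.        ]
white 1252 px [324.1 272. ] c [ 0.4832 -0.0142] sides [np.float64(0.0689), np.float64(0.1091)] ang [-27.1, -117.8]
dark 49 px [338.1 277.9] c [ 0.4686 -0.0478] sides [np.float64(0.0182), np.float64(0.0218)] ang [-25.9, -115.9]
dark 147 px [316.2 266. ] c [0.4963 0.0047] sides [np.float64(0.0367), np.float64(0.0305)] ang [-86.2, -176.2]
dark 86 px [325.6 272.3] c [ 0.4818 -0.0178] sides [np.float64(0.0744), np.float64(0.111)] ang [-27.3, -118.0]
```

```bash
cat > plan.py <<'E'
from m import *
from scipy.spatial.transform import Rotation as Rn
def plan(target,ydeg=None):
    s=env.sense();w,x,y,z=s["tool_rot"];R=Rn.from_quat([x,y,z,w]).as_matrix()
    tw=0
    if ydeg is not None:
        d=np.degrees(np.arctan2(R[1,1],R[0,1]));tw=-np.radians((ydeg-d+90)%180-90)
    R2=R@Rn.from_rotvec([0,0,tw]).as_matrix()
    d=R2.T@(np.array(target)-s["position"])
    print("t",round(s["time"],2),"pos",np.round(s["position"],4),"F",np.round(s["wrist_force"],2),"twist",round(tw/2,4),"shift units (after twist)",np.round(d/.8,4),"mm",np.round(d*1e3,1))
E
python3 - <<'E'
from plan import *
f=pickle.load(open("top.pkl","rb"))
for n,u,v,z in(("main",406.5,240.2,.044),("sock",214.2,244.4,.042),("key",315.3,266,.030)): print(n,np.round(ray(f,u,v,z),4))
c=ray(f,406.5,240.2,.044)[:2];a=np.radians(6)
plan([*(c+.021*np.array([np.cos(a),np.sin(a)])),.12],96)
E
python3 -m inch '[{"grip":1},{"grip":1}]' 30
```

```text
main [ 0.5593 -0.2092  0.044 ]
sock [0.5432 0.2488 0.042 ]
key [0.4962 0.0069 0.03  ]
t 0.1 pos [ 0.1778 -0.6507  0.2257] F [-0.32 -0.15 -0.75] twist 0.081 shift units (after twist) [-0.5582  0.4988  0.1327] mm [-446.6  399.   106.1]schema error: expected keys tx, ty, tz, twist, grip
```

```bash
python3 -m inch '[{"tx":0,"ty":0,"tz":0,"twist":0.04,"grip":1},{"tx":0,"ty":0,"tz":0,"twist":0.041,"grip":1},{"tx":-0.03,"ty":0.027,"tz":0,"twist":0,"grip":1},{"tx":-0.03,"ty":0.027,"tz":0,"twist":0,"grip":1},{"tx":-0.03,"ty":0.027,"tz":0,"twist":0,"grip":1},{"tx":-0.03,"ty":0.027,"tz":0,"twist":0,"grip":1},{"tx":-0.03,"ty":0.027,"tz":0,"twist":0,"grip":1},{"tx":-0.03,"ty":0.027,"tz":0,"twist":0,"grip":1},{"tx":-0.03,"ty":0.027,"tz":0,"twist":0,"grip":1},{"tx":-0.03,"ty":0.027,"tz":0,"twist":0,"grip":1},{"tx":-0.03,"ty":0.027,"tz":0,"twist":0,"grip":1},{"tx":-0.03,"ty":0.027,"tz":0,"twist":0,"grip":1}]' 30
python3 -c "
from plan import *
plan([.5802,-.207,.12],96)"
```

```text
time: 1.3
position: [0.3946, -0.4099, 0.2263]
tool_rot: [-0.0, -0.052, 0.999, 0.0]
wrist_force: [0.7, -0.6, 1.3]
grip_width: 0.0015
grasp_force: 0.0
t 1.3 pos [ 0.3946 -0.4099  0.2263] F [ 0.67 -0.62  1.32] twist 0.0 shift units (after twist) [-0.2573  0.228   0.1329] mm [-205.8  182.4  106.3]
```

```bash
python3 -m inch '[{"tx":-0.032,"ty":0.0285,"tz":0,"twist":0,"grip":1},{"tx":-0.032,"ty":0.0285,"tz":0,"twist":0,"grip":1},{"tx":-0.032,"ty":0.0285,"tz":0,"twist":0,"grip":1},{"tx":-0.032,"ty":0.0285,"tz":0,"twist":0,"grip":1},{"tx":-0.032,"ty":0.0285,"tz":0,"twist":0,"grip":1},{"tx":-0.032,"ty":0.0285,"tz":0,"twist":0,"grip":1},{"tx":-0.032,"ty":0.0285,"tz":0,"twist":0,"grip":1},{"tx":-0.032,"ty":0.0285,"tz":0,"twist":0,"grip":1},{"tx":0,"ty":0,"tz":0.05,"twist":0,"grip":1},{"tx":0,"ty":0,"tz":0.05,"twist":0,"grip":1},{"tx":0,"ty":0,"tz":0,"twist":0,"grip":1},{"tx":0,"ty":0,"tz":0,"twist":0,"grip":1}]'
python3 - <<'E'
from plan import *
plan([.5802,-.207,.06],96)
f=grab_frame("wrist");im=f["pixels"].copy()
for p in([.5593,-.2092,.044],[.5802,-.207,.051],list(env.sense()["position"])):
    q=proj(f,p);print(np.round(q));cv2.circle(im,(int(q[0]),int(q[1])),4,(255,0,0),-1)
cv2.imwrite("pics/w1.png",im[:,:,::-1])
E
```

```text
time: 2.5
position: [0.5785, -0.2086, 0.1468]
tool_rot: [-0.001, -0.053, 0.999, -0.0]
wrist_force: [0.5, 0.2, -0.0]
grip_width: 0.0004
grasp_force: 0.0
t 2.5 pos [ 0.5785 -0.2086  0.1468] F [ 0.5   0.19 -0.04] twist 0.0002 shift units (after twist) [-0.0026  0.0019  0.1084] mm [-2.1  1.5 86.8]
[319. 216.]
[319. 246.]
[316. 306.]
```

View pics/w1.png

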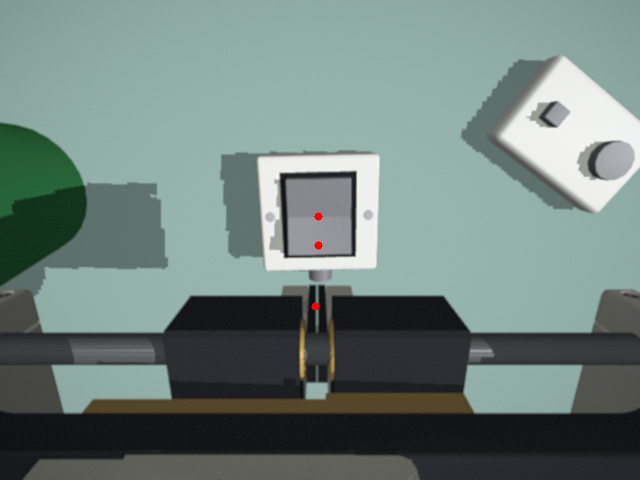

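The wrist view confirms it: my projected hinge (319,216) lies on the rocker's crease, and the press point (319,246) is on the raised half. I'll descend and press.

```bash
python3 -m inch '[{"tx":-0.0026,"ty":0.0019,"tz":0.03,"twist":0,"grip":1},{"tx":0,"ty":0,"tz":0.03,"twist":0,"grip":1},{"tx":0,"ty":0,"tz":0.03,"twist":0,"grip":1},{"tx":0,"ty":0,"tz":0.014,"twist":0,"grip":1},{"tx":0,"ty":0,"tz":0,"twist":0,"grip":1},{"tx":0,"ty":0,"tz":0.004,"twist":0,"grip":1},{"tx":0,"ty":0,"tz":0.004,"twist":0,"grip":1},{"tx":0,"ty":0,"tz":0.004,"twist":0,"grip":1},{"tx":0,"ty":0,"tz":0.003,"twist":0,"grip":1},{"tx":0,"ty":0,"tz":0.002,"twist":0,"grip":1},{"tx":0,"ty":0,"tz":0,"twist":0,"grip":1},{"tx":0,"ty":0,"tz":0,"twist":0,"grip":1}]'
python3 -c "
from plan import *
plan([.5802,-.207,.043],96)"
```

```text
time: 3.75
position: [0.5812, -0.2067, 0.0502]
tool_rot: [0.001, -0.053, 0.999, -0.0]
wrist_force: [2.2, -0.1, 3.0]
grip_width: 0.0005
grasp_force: 1.3
t 3.75 pos [ 0.5812 -0.2067  0.0502] F [ 2.15 -0.14  3.  ] twist 0.0002 shift units (after twist) [ 0.0013 -0.0003  0.0089] mm [ 1.  -0.2  7.2]
```

```bash
python3 -m inch '[{"tx":0,"ty":0,"tz":0.003,"twist":0,"grip":1},{"tx":0,"ty":0,"tz":0.003,"twist":0,"grip":1},{"tx":0,"ty":0,"tz":0.002,"twist":0,"grip":1},{"tx":0,"ty":0,"tz":0,"twist":0,"grip":1},{"tx":0,"ty":0,"tz":0,"twist":0,"grip":1}]'
python3 -m inch '[{"tx":0,"ty":0,"tz":0.001,"twist":0,"grip":1},{"tx":0,"ty":0,"tz":0.001,"twist":0,"grip":1},{"tx":0,"ty":0,"tz":0,"twist":0,"grip":1},{"tx":0,"ty":0,"tz":0,"twist":0,"grip":1}]'
```

```text
time: 4.25
position: [0.5809, -0.2067, 0.0442]
tool_rot: [0.0, -0.053, 0.999, -0.0]
wrist_force: [1.3, 1.0, 10.1]
grip_width: 0.0006
grasp_force: 5.0
time: 4.65
position: [0.581, -0.2067, 0.0439]
tool_rot: [0.001, -0.053, 0.999, -0.0]
wrist_force: [-3.3, 4.5, 21.3]
grip_width: 0.0004
grasp_force: 10.5
```

```bash
python3 -m inch '[{"tx":0,"ty":0,"tz":-0.02,"twist":0,"grip":1},{"tx":0,"ty":0,"tz":-0.05,"twist":0,"grip":1},{"tx":0,"ty":0,"tz":-0.06,"twist":0,"grip":1},{"tx":0,"ty":0,"tz":-0.03,"twist":0,"grip":1},{"tx":0,"ty":0,"tz":0,"twist":0,"grip":1},{"tx":0,"ty":0,"tz":0,"twist":0,"grip":1}]'
python3 - <<'E'
from plan import *
plan([.5598,.2526,.15],103)
f=grab_frame("wrist");cv2.imwrite("pics/w2.png",f["pixels"][:,:,::-1])
E
```

```text
time: 5.25
position: [0.5793, -0.2064, 0.1691]
tool_rot: [-0.001, -0.052, 0.999, 0.0]
wrist_force: [1.0, 1.5, 0.3]
grip_width: 0.0
grasp_force: 0.0
t 5.25 pos [ 0.5793 -0.2064  0.1691] F [1.03 1.45 0.25] twist -0.0613 shift units (after twist) [-0.1053  0.5645  0.0243] mm [-84.2 451.6  19.5]
```

View pics/w2.png

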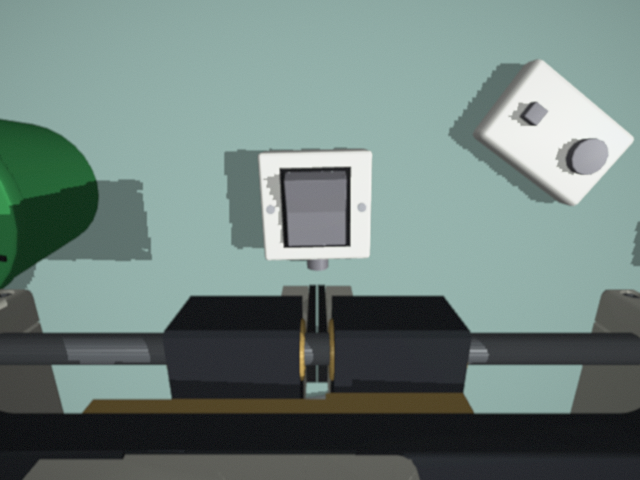

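The wide rocker is over: its raised half is now the far one (row ~180, with a shadow at the side). On to the socket box.

```bash
python3 -m inch '[{"tx":0,"ty":0,"tz":0,"twist":-0.0613,"grip":1},{"tx":-0.01,"ty":0.051,"tz":0,"twist":0,"grip":1},{"tx":-0.01,"ty":0.051,"tz":0,"twist":0,"grip":1},{"tx":-0.01,"ty":0.051,"tz":0,"twist":0,"grip":1},{"tx":-0.01,"ty":0.051,"tz":0,"twist":0,"grip":1},{"tx":-0.01,"ty":0.051,"tz":0,"twist":0,"grip":1},{"tx":-0.01,"ty":0.051,"tz":0,"twist":0,"grip":1},{"tx":-0.01,"ty":0.051,"tz":0,"twist":0,"grip":1},{"tx":-0.01,"ty":0.051,"tz":0,"twist":0,"grip":1},{"tx":-0.01,"ty":0.051,"tz":0,"twist":0,"grip":1},{"tx":-0.01,"ty":0.051,"tz":0,"twist":0,"grip":1},{"tx":-0.005,"ty":0.054,"tz":0,"twist":0,"grip":1}]'
python3 -m inch '[{"tx":0,"ty":0,"tz":0.024,"twist":0,"grip":1},{"tx":0,"ty":0,"tz":0,"twist":0,"grip":1},{"tx":0,"ty":0,"tz":0,"twist":0,"grip":1}]'
python3 - <<'E'
from plan import *
plan([.5598,.2526,.06],103)
f=grab_frame("wrist");im=f["pixels"].copy()
for p in([.5432,.2488,.044],[.5598,.2526,.05]):
    q=proj(f,p);print(np.round(q));cv2.circle(im,(int(q[0]),int(q[1])),3,(255,0,0),-1)
cv2.imwrite("pics/w3.png",im[:,:,::-1])
pickle.dump(f,open("w3.pkl","wb"))
E
```

```text
time: 6.5
position: [0.5594, 0.2527, 0.1674]
tool_rot: [-0.002, -0.113, 0.994, -0.001]
wrist_force: [1.0, -0.5, -0.4]
grip_width: 0.0008
grasp_force: 0.0
time: 6.8
position: [0.5597, 0.2508, 0.1489]
tool_rot: [-0.002, -0.113, 0.994, -0.001]
wrist_force: [0.3, -0.3, 0.5]
grip_width: 0.0001
grasp_force: 0.0
t 6.8 pos [0.5597 0.2508 0.1489] F [ 0.3  -0.3   0.54] twist 0.0002 shift units (after twist) [-0.0011  0.0024  0.1111] mm [-0.9  1.9 88.9]
[319. 219.]
[319. 243.]
```

View pics/w3.png

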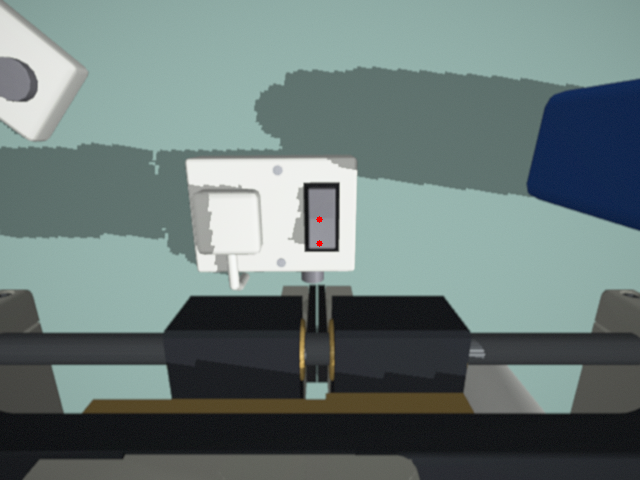

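The narrow rocker sits at (322,217). My hinge estimate (319,219) is about 2 mm off, which is close enough. The spray and jug are clear of the hand, so I'll press.

```bash
python3 -m inch '[{"tx":-0.001,"ty":0.0035,"tz":0.03,"twist":0,"grip":1},{"tx":0,"ty":0,"tz":0.03,"twist":0,"grip":1},{"tx":0,"ty":0,"tz":0.03,"twist":0,"grip":1},{"tx":0,"ty":0,"tz":0.02,"twist":0,"grip":1},{"tx":0,"ty":0,"tz":0,"twist":0,"grip":1},{"tx":0,"ty":0,"tz":0,"twist":0,"grip":1}]'
python3 -m inch '[{"tx":0,"ty":0,"tz":0.004,"twist":0,"grip":1},{"tx":0,"ty":0,"tz":0.004,"twist":0,"grip":1},{"tx":0,"ty":0,"tz":0.004,"twist":0,"grip":1},{"tx":0,"ty":0,"tz":0.004,"twist":0,"grip":1},{"tx":0,"ty":0,"tz":0.003,"twist":0,"grip":1},{"tx":0,"ty":0,"tz":0,"twist":0,"grip":1},{"tx":0,"ty":0,"tz":0,"twist":0,"grip":1}]'
```

```text
time: 7.45
position: [0.5614, 0.2542, 0.0634]
tool_rot: [0.0, -0.113, 0.994, -0.0]
wrist_force: [-0.6, 0.6, 0.1]
grip_width: 0.0006
grasp_force: 0.0
time: 8.15
position: [0.5616, 0.2554, 0.0479]
tool_rot: [0.001, -0.114, 0.994, 0.0]
wrist_force: [2.4, 1.5, 3.7]
grip_width: 0.0006
grasp_force: 1.7
```

```bash
python3 -m inch '[{"tx":0,"ty":0,"tz":0.003,"twist":0,"grip":1},{"tx":0,"ty":0,"tz":0.002,"twist":0,"grip":1},{"tx":0,"ty":0,"tz":0.001,"twist":0,"grip":1},{"tx":0,"ty":0,"tz":0.001,"twist":0,"grip":1},{"tx":0,"ty":0,"tz":0,"twist":0,"grip":1},{"tx":0,"ty":0,"tz":0,"twist":0,"grip":1},{"tx":0,"ty":0,"tz":0,"twist":0,"grip":1}]'
```

```text
time: 8.85
position: [0.5617, 0.2555, 0.044]
tool_rot: [0.001, -0.114, 0.993, 0.0]
wrist_force: [-1.3, -0.4, 19.2]
grip_width: 0.0008
grasp_force: 9.7
```

```bash
python3 -m inch '[{"tx":0,"ty":0,"tz":-0.02,"twist":0,"grip":1},{"tx":0,"ty":0,"tz":-0.05,"twist":0,"grip":1},{"tx":0,"ty":0,"tz":-0.05,"twist":0,"grip":1},{"tx":0,"ty":0,"tz":-0.02,"twist":0,"grip":1},{"tx":0,"ty":0,"tz":0,"twist":0,"grip":1},{"tx":0,"ty":0,"tz":0,"twist":0,"grip":1}]'
python3 - <<'E'
from plan import *
plan([.4962,.0069,.12],103)
f=grab_frame("wrist");im=f["pixels"].copy();q=proj(f,[.4962,.0069,.03]);print(q);cv2.imwrite("pics/w4.png",im[:,:,::-1])
E
```

```text
time: 9.45
position: [0.5594, 0.2542, 0.1526]
tool_rot: [-0.001, -0.113, 0.994, -0.0]
wrist_force: [-0.5, 0.5, -0.8]
grip_width: 0.0007
grasp_force: 0.0
t 9.45 pos [0.5594 0.2542 0.1526] F [-0.45  0.46 -0.82] twist -0.0 shift units (after twist) [ 0.1464 -0.2834  0.0412] mm [ 117.1 -226.7   32.9]
(np.float64(3.4672158012505747), np.float64(78.02630976707437))
```

View pics/w4.png

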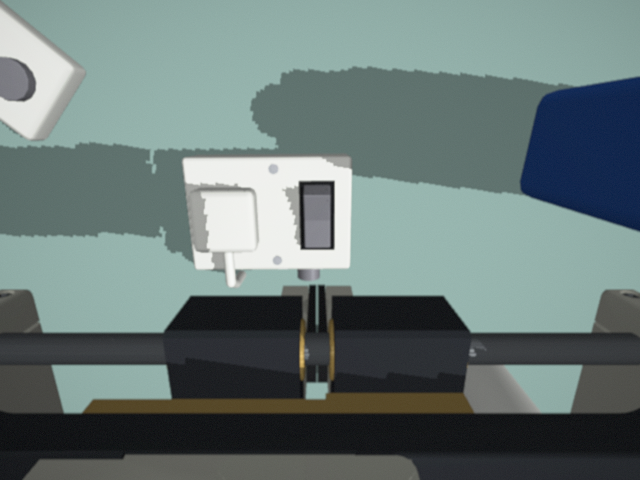

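The narrow rocker is over: the shading of its halves at (318,215) has swapped. Moving to the keypad, at a height of 0.15.

```bash
python3 -m inch '[{"tx":0.0209,"ty":-0.0405,"tz":0,"twist":0,"grip":1},{"tx":0.0209,"ty":-0.0405,"tz":0,"twist":0,"grip":1},{"tx":0.0209,"ty":-0.0405,"tz":0,"twist":0,"grip":1},{"tx":0.0209,"ty":-0.0405,"tz":0,"twist":0,"grip":1},{"tx":0.0209,"ty":-0.0405,"tz":0,"twist":0,"grip":1},{"tx":0.0209,"ty":-0.0405,"tz":0,"twist":0,"grip":1},{"tx":0.0209,"ty":-0.0405,"tz":0,"twist":0,"grip":1},{"tx":0,"ty":0,"tz":0,"twist":0,"grip":1},{"tx":0,"ty":0,"tz":0,"twist":0,"grip":1}]'
python3 - <<'E'
from plan import *
f=grab_frame("wrist");im=f["pixels"].copy();q=proj(f,[.4962,.0069,.03]);print(q)
s=im.astype(int);m=((s.max(2)-s.min(2)<25)&(s.mean(2)<150)&(s.mean(2)>70)).astype(np.uint8);m[285:]=0
cs,_=cv2.findContours(m,cv2.RETR_EXTERNAL,cv2.CHAIN_APPROX_NONE)
for k in cs:
    if cv2.contourArea(k)>150:
        (u,v),r=cv2.minEnclosingCircle(k);print(round(u),round(v),round(r),cv2.contourArea(k),np.round(ray(f,u,v,.03),4))
cv2.circle(im,(int(q[0]),int(q[1])),3,(255,0,0),-1)
cv2.imwrite("pics/w5.png",im[:,:,::-1]);plan([.4962,.0069,.035],103)
E
```

```text
time: 10.4
position: [0.4968, 0.0065, 0.1525]
tool_rot: [-0.001, -0.113, 0.994, -0.0]
wrist_force: [-0.2, 0.3, 1.0]
grip_width: 0.0005
grasp_force: 0.0
(np.float64(317.25338309593377), np.float64(233.08178627433006))
37 254 48 3651.0 [ 0.5664 -0.2175  0.03  ]
319 232 18 929.0 [0.4948 0.0078 0.03  ]
524 248 121 9472.0 [0.4699 0.1771 0.03  ]
262 185 12 296.0 [ 0.4674 -0.044   0.03  ]
79 193 91 10776.0 [ 0.5061 -0.1851  0.03  ]
274 199 74 2004.0 [ 0.4762 -0.0331  0.03  ]
2 117 24 277.5 [ 0.4611 -0.2429  0.03  ]
486 82 13 358.0 [0.3578 0.1003 0.03  ]
551 12 23 1123.0 [0.306  0.1285 0.03  ]
463 67 70 3435.0 [0.352 0.081 0.03 ]
124 0 82 620.5 [ 0.3648 -0.1591  0.03  ]
t 10.45 pos [0.4973 0.0072 0.1527] F [0.47 0.57 0.2 ] twist -0.0002 shift units (after twist) [ 1.200e-03 -1.000e-04  1.472e-01] mm [ 9.000e-01 -1.000e-01  1.177e+02]
```

View pics/w5.png

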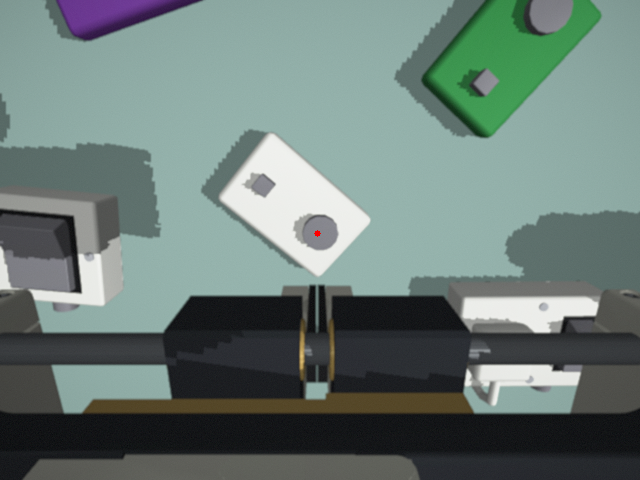

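The round key is at (319,232) and my target at (317,233), so the aim is right. Descending to just above it, then pressing gently.

```bash
python3 -m inch '[{"tx":0.001,"ty":0.0005,"tz":0.04,"twist":0,"grip":1},{"tx":0,"ty":0,"tz":0.04,"twist":0,"grip":1},{"tx":0,"ty":0,"tz":0.04,"twist":0,"grip":1},{"tx":0,"ty":0,"tz":0.02,"twist":0,"grip":1},{"tx":0,"ty":0,"tz":0.005,"twist":0,"grip":1},{"tx":0,"ty":0,"tz":0,"twist":0,"grip":1},{"tx":0,"ty":0,"tz":0,"twist":0,"grip":1}]'
python3 -m inch '[{"tx":0,"ty":0,"tz":0.003,"twist":0,"grip":1},{"tx":0,"ty":0,"tz":0.003,"twist":0,"grip":1},{"tx":0,"ty":0,"tz":0.003,"twist":0,"grip":1},{"tx":0,"ty":0,"tz":0.003,"twist":0,"grip":1},{"tx":0,"ty":0,"tz":0,"twist":0,"grip":1},{"tx":0,"ty":0,"tz":0,"twist":0,"grip":1}]'
```

```text
time: 11.15
position: [0.4977, 0.0083, 0.0384]
tool_rot: [0.0, -0.114, 0.993, 0.0]
wrist_force: [-0.8, -0.2, 0.8]
grip_width: 0.0004
grasp_force: 0.0
time: 11.75
position: [0.4972, 0.0077, 0.0283]
tool_rot: [0.0, -0.113, 0.994, 0.0]
wrist_force: [0.2, 0.4, 3.7]
grip_width: 0.0003
grasp_force: 1.4
```

```bash
python3 -m inch '[{"tx":0,"ty":0,"tz":0.003,"twist":0,"grip":1},{"tx":0,"ty":0,"tz":0.002,"twist":0,"grip":1},{"tx":0,"ty":0,"tz":0,"twist":0,"grip":1},{"tx":0,"ty":0,"tz":0,"twist":0,"grip":1}]'
```

```text
time: 12.15
position: [0.4973, 0.0077, 0.0251]
tool_rot: [0.0, -0.114, 0.994, -0.0]
wrist_force: [-4.1, 1.7, 16.5]
grip_width: 0.0003
grasp_force: 8.0
```

Fully in (z = 25 mm, on its stop). Holding for 2 s, then lifting.

```bash
python3 -m inch '[{"tx":0,"ty":0,"tz":0,"twist":0,"grip":1},{"tx":0,"ty":0,"tz":0,"twist":0,"grip":1},{"tx":0,"ty":0,"tz":0,"twist":0,"grip":1},{"tx":0,"ty":0,"tz":0,"twist":0,"grip":1},{"tx":0,"ty":0,"tz":0,"twist":0,"grip":1},{"tx":0,"ty":0,"tz":0,"twist":0,"grip":1},{"tx":0,"ty":0,"tz":0,"twist":0,"grip":1},{"tx":0,"ty":0,"tz":0,"twist":0,"grip":1},{"tx":0,"ty":0,"tz":0,"twist":0,"grip":1},{"tx":0,"ty":0,"tz":0,"twist":0,"grip":1}]'
python3 -m inch '[{"tx":0,"ty":0,"tz":0,"twist":0,"grip":1},{"tx":0,"ty":0,"tz":0,"twist":0,"grip":1},{"tx":0,"ty":0,"tz":0,"twist":0,"grip":1},{"tx":0,"ty":0,"tz":0,"twist":0,"grip":1},{"tx":0,"ty":0,"tz":0,"twist":0,"grip":1},{"tx":0,"ty":0,"tz":0,"twist":0,"grip":1},{"tx":0,"ty":0,"tz":0,"twist":0,"grip":1},{"tx":0,"ty":0,"tz":0,"twist":0,"grip":1}]'
python3 -m inch '[{"tx":0,"ty":0,"tz":-0.005,"twist":0,"grip":1},{"tx":0,"ty":0,"tz":-0.02,"twist":0,"grip":1},{"tx":0,"ty":0,"tz":-0.05,"twist":0,"grip":1},{"tx":0,"ty":0,"tz":-0.05,"twist":0,"grip":1},{"tx":0,"ty":0,"tz":-0.03,"twist":0,"grip":1},{"tx":0,"ty":0,"tz":0,"twist":0,"grip":1},{"tx":0,"ty":0,"tz":0,"twist":0,"grip":1},{"tx":0,"ty":0,"tz":0,"twist":0,"grip":1}]'
python3 - <<'E'
from plan import *
f=grab_frame("wrist");cv2.imwrite("pics/w6.png",f["pixels"][:,:,::-1])
E
```

```text
time: 13.15
position: [0.4974, 0.0077, 0.0251]
tool_rot: [0.0, -0.114, 0.994, -0.0]
wrist_force: [-3.2, 1.4, 15.1]
grip_width: 0.0001
grasp_force: 7.9
time: 13.95
position: [0.4973, 0.0077, 0.0251]
tool_rot: [0.0, -0.114, 0.994, -0.0]
wrist_force: [-4.4, 0.5, 17.2]
grip_width: 0.0001
grasp_force: 7.9
time: 14.75
position: [0.4962, 0.0074, 0.147]
tool_rot: [-0.001, -0.113, 0.994, -0.0]
wrist_force: [-0.9, 0.3, 0.7]
grip_width: 0.0004
grasp_force: 0.0
```

View pics/w6.png

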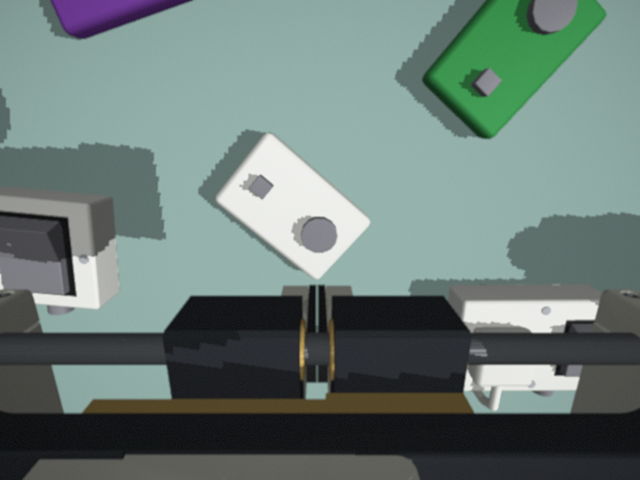

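The keypad hasn't moved, and the round key at (319,234) is out again, so I'm handing in.

```bash
python3 -c "
from workcell import workorder
print(workorder.hand_in())"
```

```text
the job is handed in; nothing more can be done
None
```

I pressed the wide rocker over, then the narrow one, then held the round key fully in for about 2 s and let it out; the keypad had not moved, and the job is handed in (the hand-in gave no verdict).

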